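# Roll a trolley wheel into the wheel tester and load it

## Robot

A 7-joint arm with a two-finger parallel gripper is mounted at the origin on the work surface. World frame = base frame: x ahead of the robot, y to its left, z up, the work surface at z = 0. Lengths are in m, angles in rad, forces in N, time in s.
With the tool pointing down it reaches from about 0.4 to 0.85 m from the base axis. Payload 10.4 kg.
Tool frame: the origin (TCP) lies midway between the tips of the shut fingers; the grasp point (between the pads) lies 19 mm behind it (manip.grasp_offset is the distance from the TCP to the grasp point, in m); z points along the fingers, y is the line along which they close (so a half turn about z gives the same grasp; the last joint's range is limited). The gripper opens to 85 mm and grips with 20 to 120 N. Pads are 22 mm wide; open, the fingers measure 114 mm over their backs; the gripper's body (76 mm by 85 mm) begins 54 mm behind the grasp point. The pads swing forward as they close: fully open they stand 13 mm farther back than shut.
Start: joints at [-0.023, 0.332, -0.065, 1.46, 0.022, 1.35, -0.088], TCP at [0.625, 0, 0.231] pointing down, gripper open.
Joint ranges: [-2.6, 2.6], [-0.5, 2.12], [-1.47, 1.34], [0.16, 2.42], [-1.27, 4.41], [0.06, 2.06], [-2.6, 2.6]. Speed limits (rad/s): [2.22, 2.22, 2.79, 2.79, 3.14, 3.14, 3.14].

## Interface

Orientations are given as a unit quaternion [x, y, z, w].
In Python, from workcell import manip gives the robot as it stands.
- The arm moves only by the shell command python3 jog.py 'ROWS' [FORCE]. ROWS is rows parted by semicolons, their numbers by spaces, 1 to 20 of them, each of 7 numbers: a rotation vector rx, ry, rz in rad, then dx, dy, dz in m, then the opening from 0.0 (shut) to 1.0 (fully open); each row is the pose to reach, as a shift and turn from the pose commanded when the command began, along the tool's axes at that moment; what a row does not reach only later rows make up. A row lasts 1/8 s, in which the tool goes at most 0.0625 m and 0.188 rad, less where a joint would pass 70% of its speed; a pose out of reach is approached as far as the arm can. The fingers move at their own pace and stop on an object; FORCE is the grip in N (left out, the last holds). Time passes only in rows, so rows that do not move let the fingers close. It prints the time, the measured TCP pose, the force, the opening and the grip force at its end.
- manip.get_obs(): the state, without advancing time (a new reading comes with each control period).
- manip.camera(name): name is "scene" or "side" or "wrist"; returns the picture (384x512x3 uint8, blue, green, red); there is no depth.
- manip.calibration(name): a dict with "fx", "fy", "cx", "cy" (pixels), "k1" (the pictures are not rectified: a ray, as slopes to the right and down, at radius r is drawn at 1 + k1 r^2 times it, then the intrinsics apply), "world_from_camera" (4x4, takes a point from camera to world coordinates); the wrist camera has in their place "tool_from_camera" (4x4, takes a point from camera to tool coordinates, whose origin is the TCP and whose axes are the flange's). Camera axes: x right, y up, looking along -z (the intrinsics and any distortion apply to the point x, -y, -z); pixel columns grow to the right and rows downward; lengths in m; the calibration is good to about 2 mm. A picture is of the moment at which its call begins: read the wrist's pose just before it. calibration takes no time and is no camera call.
- manip.hand_in(): hands the job in; it is judged then, once.
The state is a dict: "clock": time; "joint_pos": joint angles; "joint_velocities": joint speeds; "tau": joint torques, N m; "position": TCP position; "ee_rot": TCP orientation; "ft_force": force on the tool from outside, world axes, zero at the start; "torque": the same for the moment, N m; "grip_width": opening from 0.0 (shut) to 1.0 (fully open); "grasp_force": force on a finger pad.
Only numpy, scipy, OpenCV 4.12 (cv2) and the standard library are available. Lean on these libraries where they do the work, as an engineer would, in place of code of your own. Each camera call takes 0.05 s, during which the arm holds its last target. There are 200 camera calls.

## Task

Test the spare trolley wheel: take the chock away from in front of it and roll the wheel along the table on its rim, never lifting it or letting it tip over, into the tester's lane until it stands against the stop. Then set the chock on the table in the lane behind the wheel, snug against the tyre, so that it cannot roll back, pull the sprung gauge handle out until its pointer is level with the marker clip on the scale, hold it there for about a second, and ease it fully home without letting it snap back. Leave the other things where they stand.

Things in the scene. Friction and masses are not known exactly. Their poses are not given: they have to be found in the camera images.
- wheel: Trolley wheel, 0.4 kg, on its rim: rubber tyre 100 mm across, 32 mm wide, grey hub, steel axle (16 mm dia) fixed in it, sticking out 18 mm each side. Origin at its centre; x along the axle. Starts 260-305 mm from its final place, within 12 mm, 0.1 rad of the lane line. Coasts some cm. Must turn, not drag: push both stubs from behind with open fingers; squeezed by the axle ends it will not turn.
- chock: Loose rubber chock, both ends alike: roof-shaped block 100 mm long (its y; 54 mm on top), 30 mm wide (x), 30 mm high, with an upright grip in the middle 16 mm (x) by 22 mm (y) up to 85 mm. Origin: centre of underside. Starts 10-25 mm from snug in front of the wheel. Snug to the tyre, its origin is 75 mm from the wheel's centre; lifted or lowered nearer than 105 mm its toe hits the tyre: slide it.
- tester: Wheel tester fixed to the table. Origin on the table under the axle of a wheel that stands against the stop; z up. Its lane lies along y; the wheel comes in from +y, moving to -y. Steel cheeks 30 mm high, 42 mm apart inside, from the stop to y = +7 mm, then flaring to 80 mm apart at y = +43 mm.
- tester_stop (a point): Middle of the top edge of the stop face: a steel block 120 mm wide and 62 mm high across the lane, face at y = -50 mm in the tester's frame. Behind it a grey gauge housing 56 mm wide, 58 mm high reaches to y = -155 mm; the gauge handle slides out of it to -y. A scale bar 12 mm high lies beside the handle, x = 33 to 67 mm, y = -140 to -270 mm.
- gauge (a joint): How far the gauge handle is pulled out of the housing, m: 0 = fully home, 0.070 = end of travel. The handle moves in the tester's -y direction. Its spring pulls it home with 2 N at 0 plus 0.2 N per mm; let go when pulled out, it snaps back.
- gauge_grip (a point): Point to grip on the gauge handle: an upright black square bar 20 mm by 20 mm, sides along the tester's axes, from 20 to 88 mm above the table. The point is on its axis 66 mm above the table; 30 mm free to the housing when home.
- gauge_pointer (a point): Tip of the pointer, a thin flat steel finger 5 mm wide that sticks out from the foot of the handle towards the tester's +x, 28 mm above the table, over the scale. It moves with the handle. Its axes are the tester's.
- gauge_mark (a point): Middle of the top of the marker clip, a dark steel T-shaped clip on the scale bar, 5 mm wide under the pointer, top 22 mm above the table, 28 to 52 mm in the tester's -y direction from the pointer's home; it stays where it is. Level with it means the same y in the tester's frame. Its axes are the tester's.
- bowl: Steel bowl, 120 mm across, 50 mm high; not to be moved. Origin under its centre.
- sanitiser: Clear bottle, 60 mm across, 150 mm high; not to be moved. Origin under its centre.
- beaker: Small steel beaker, 64 mm across, 65 mm high; not to be moved. Origin under its centre.
- jar: Glass jar, 68 mm across, 80 mm high; not to be moved. Origin under its centre.

How it is judged:
On the way, in this order (a step that is already met when the one before it is completed fails the run):
1. the chock is taken away from in front of the wheel (more than 110 mm between the centres, the wheel still near its start, within 40 mm) (horizontal distance between chock and wheel above 0.11 m and distance of wheel from where it was at the start of the episode below 0.04 m), for 0.05 s.
2. the wheel has rolled on its rim through about half a turn on the way to the tester (angle between wheel's own z axis and vertical above 2.6 rad and y of wheel in the frame of tester below 0.21 m), for 0.02 s.
3. the wheel stands upright in the lane against the stop (within 8 mm) (y of wheel in the frame of tester between -0.006 and 0.008 m and x of wheel in the frame of tester between -0.01 and 0.01 m and angle between wheel's own x axis and vertical between 1.42 and 1.72 rad), for 0.2 s.
4. the chock is set on the table in the lane behind the wheel, snug against the tyre (gap under about 10 mm), and let go (all of step 3 and y of chock in the frame of tester between 0.066 and 0.087 m and x of chock in the frame of tester between -0.012 and 0.012 m and angle between the y axis of chock and the y axis of tester, either way round below 0.2 rad and angle between chock's own z axis and vertical below 0.1 rad and height (world z) of chock below 0.006 m and contact force between the fingers and chock below 0.1 N), for 0.2 s.
5. the gauge pointer is held level with the marker clip (within 5 mm) for 0.6 s (y of gauge_pointer in the frame of gauge_mark between -0.005 and 0.005 m), for 0.6 s.
At the end, for the whole second after the job is handed in: Wheel upright (0.15 rad) against the stop within 8 mm, within 10 mm of the lane's centre line; chock flat in the lane behind it, in line (0.2 rad, 12 mm), under about 10 mm from the tyre; gauge handle home within 3 mm; wheel and chock at rest (all of step 3 and y of chock in the frame of tester between 0.066 and 0.087 m and x of chock in the frame of tester between -0.012 and 0.012 m and angle between the y axis of chock and the y axis of tester, either way round below 0.2 rad and angle between chock's own z axis and vertical below 0.1 rad and height (world z) of chock below 0.006 m and value of joint gauge below 0.003 m and linear speed of each of wheel, chock below 0.02 m/s); the robot touches nothing.
It fails at once if the wheel tips over on its rim by more than about 20 degrees (angle between wheel's own x axis and vertical below 1.22 rad or angle between wheel's own x axis and vertical above 1.92 rad).
It fails at once if the wheel is lifted more than 15 mm off the table (height (world z) of wheel above 0.065 m).
It fails at once if the gauge handle snaps back (faster than 0.4 m/s) (velocity of joint gauge below -0.4 m/s).
It fails at once if a bystander (bowl, sanitiser, beaker, jar) is moved by more than 30 mm (distance of any of bowl, sanitiser, beaker, jar from where it was at the start of the episode above 0.03 m).
It also fails if it takes over 72 s, if anything falls off the work surface, if the arm or the gripper's body presses on something with over 40 N, if the wrist force passes 120 N, or if a joint passes its speed limit or range.

## Working session

There is one attempt and no reset: what is moved stays moved. The work goes in short steps, Python scripts to look and compute and a shell command to move; the robot and the scene stay as the last step left them, time stands still between calls to the robot, and variables do not carry over. Pictures are saved under pics/ and viewed, at most 10 in all, crops included, and the job is handed in when it is done.

```bash
ls; mkdir -p pics
python3 - <<'E'
from workcell import manip
import cv2,numpy as np
for n in ("scene","side","wrist"):
    c=manip.calibration(n); print(n,{k:(np.round(v,4).tolist()) for k,v in c.items()})
    cv2.imwrite(f"pics/{n}0.png",manip.camera(n))
a=cv2.imread("pics/scene0.png")
o=manip.get_obs(); print(o)
E
```

```text
jog.py
pics
workcell.py
scene {'fx': 412.5441, 'fy': 412.5441, 'cx': 254.9907, 'cy': 198.519, 'k1': 0.0369, 'world_from_camera': [[-0.2234, -0.8434, 0.4887, 1.0325], [0.9747, -0.1886, 0.12, 0.1962], [-0.009, 0.5031, 0.8642, 0.9632], [0.0, 0.0, 0.0, 1.0]]}
side {'fx': 438.4643, 'fy': 438.4643, 'cx': 258.8548, 'cy': 193.9503, 'k1': -0.0494, 'world_from_camera': [[-0.8826, 0.2874, -0.372, 0.0843], [-0.4699, -0.5137, 0.7178, 0.897], [0.0152, 0.8084, 0.5885, 0.7673], [0.0, 0.0, 0.0, 1.0]]}
wrist {'fx': 311.244, 'fy': 311.244, 'cx': 261.8101, 'cy': 185.73, 'k1': -0.0257, 'tool_from_camera': [[-0.0008, 0.96, 0.2799, 0.0701], [1.0, 0.0007, 0.0003, -0.0005], [0.0001, 0.2799, -0.96, -0.1434], [0.0, 0.0, 0.0, 1.0]]}
{'clock': 0.15, 'joint_pos': array([-0.02263809,  0.3327411 , -0.06468673,  1.46074115,  0.02160431,
        1.34990611, -0.08851512]), 'joint_velocities': array([ 0.0007536 , -0.00292558, -0.00159229, -0.00331522,  0.0002166 ,
        0.00056913,  0.00027475]), 'tau': array([ 1.13752249e-03, -6.25829744e+01,  4.95374459e-02, -3.91853535e+01,
        1.63436425e-02,  7.44175835e-03, -2.63868424e-05]), 'position': array([6.24716064e-01, 1.43556214e-05, 2.30693136e-01]), 'ee_rot': array([ 7.07096724e-01,  7.07116624e-01, -4.08223322e-04, -3.68850207e-04]), 'ft_force': array([-0.14647245,  0.07211758,  0.17343147]), 'torque': array([ 0.01021571,  0.00966527, -0.01387845]), 'grasp_force': 0.0, 'grip_width': 1.0009444502820903}
```
View pics/scene0.png

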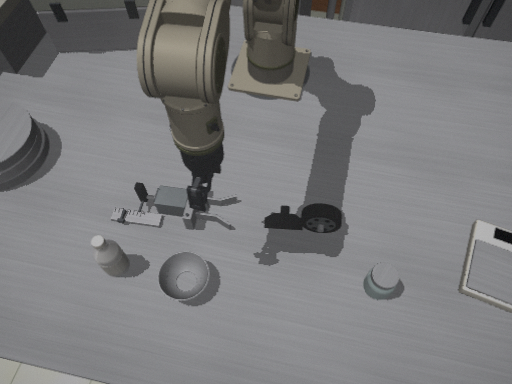

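View pics/side0.png

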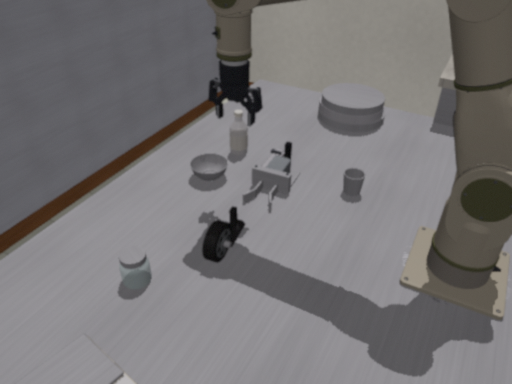

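The scene picture shows the handle (~141,192), scale (~135,217), housing (~172,200), cheeks (~220,198/215), chock (~285,218) and wheel (~322,219). The side picture shows the same things: wheel (~217,240), chock (~236,225), handle (~288,155).

Run:
```python
import cv2,numpy as np
a=cv2.imread("pics/scene0.png")[175:250,105:350];b=cv2.imread("pics/side0.png")[130:265,195:335]
A=cv2.resize(a,None,fx=3.2,fy=3.2,interpolation=cv2.INTER_CUBIC)
B=cv2.resize(b,None,fx=2.6,fy=2.6,interpolation=cv2.INTER_CUBIC)
o=np.zeros((A.shape[0]+B.shape[0],A.shape[1],3),np.uint8);o[:A.shape[0]]=A;o[A.shape[0]:,:B.shape[1]]=B
print(A.shape,B.shape);w=cv2.imread("pics/wrist0.png");w=cv2.resize(w,(416,312));o[A.shape[0]:A.shape[0]+312,366:366+416]=w
o=cv2.convertScaleAbs(o,alpha=1.4,beta=10)
cv2.imwrite("pics/m1.png",o)
```

```text
(240, 784, 3) (351, 364, 3)
```

View pics/m1.png

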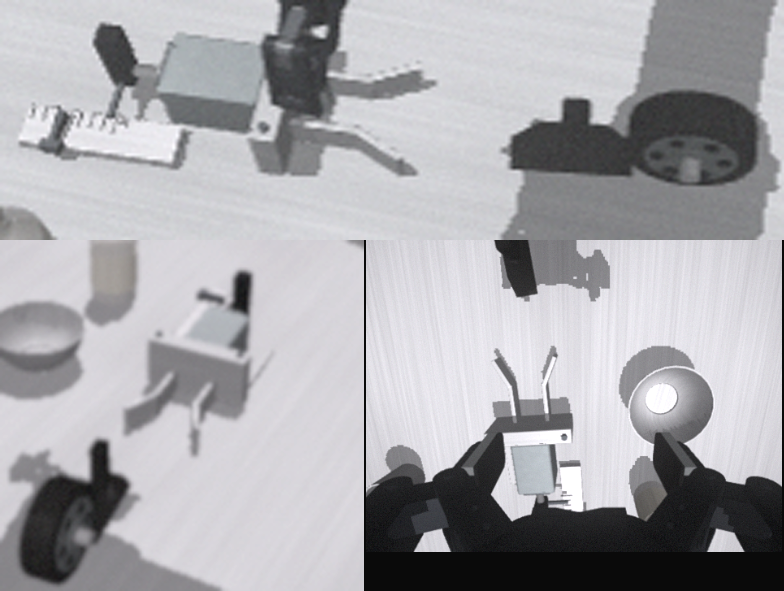

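```bash
cat > h.py <<'E'
import numpy as np, cv2
from scipy.spatial.transform import Rotation as R
from workcell import manip
def T(name,obs=None):
    c=manip.calibration(name)
    if name!="wrist": return c,np.array(c["world_from_camera"])
    o=obs or manip.get_obs(); W=np.eye(4); W[:3,:3]=R.from_quat(o["ee_rot"]).as_matrix(); W[:3,3]=o["position"]
    return c,W@np.array(c["tool_from_camera"])
def ray(name,uv,obs=None):
    c,M=T(name,obs)
    K=np.array([[c["fx"],0,c["cx"]],[0,c["fy"],c["cy"]],[0,0,1.]])
    p=cv2.undistortPoints(np.array([[uv]],float),K,np.array([c["k1"],0,0,0,0.]))[0,0]
    d=M[:3,:3]@np.array([p[0],-p[1],-1]); return M[:3,3],d/np.linalg.norm(d)
def plane(name,uv,z,obs=None):
    o,d=ray(name,uv,obs); return o+d*(z-o[2])/d[2]
def tri(*rays):
    A=np.zeros((3,3));b=np.zeros(3)
    for o,d in rays: P=np.eye(3)-np.outer(d,d);A+=P;b+=P@o
    x=np.linalg.solve(A,b); return x,[float(np.linalg.norm((np.eye(3)-np.outer(d,d))@(x-o))) for o,d in rays]
E
python3 - <<'E'
from h import *
np.set_printoptions(precision=4,suppress=True)
sc=lambda X,Y:ray("scene",(105+X/3.2-.5,175+Y/3.2-.5)); si=lambda X,Y:ray("side",(195+X/2.6-.5,130+(Y-240)/2.6-.5))
wr=lambda X,Y:ray("wrist",((X-366)*512/416,(Y-240)*384/312))
print("chock grip top",tri(sc(577,100),si(101,443)))
print("axle +x end",tri(sc(690,172),si(90,537)))
print("handle top",tri(sc(110,30),si(243,275)))
print("stop corner +x top face edge",tri(sc(274,122),si(150,338)), tri(sc(274,122),wr(572,430)))
print("housing back +x top", tri(sc(160,92),wr(519,494)))
print("cheek ends", plane("scene",(105+420/3.2,175+73/3.2),.03),plane("scene",(105+408/3.2,175+163/3.2),.03))
print("cheek ends w", plane("wrist",((497-366)*512/416,(350-240)*384/312),.03),plane("wrist",((554-366)*512/416,(350-240)*384/312),.03))
E
```

```text
chock grip top (array([0.5422, 0.1504, 0.088 ]), [0.0007729796388391404, 0.0007729796388392496])
axle +x end (array([0.5317, 0.2306, 0.0209]), [0.021452655730007715, 0.021452655730007583])
handle top (array([ 0.5612, -0.2175,  0.0887]), [0.0012394104060800294, 0.0012394104060800793])
stop corner +x top face edge (array([ 0.605 , -0.0706,  0.0689]), [0.005149311260775066, 0.005149311260775022]) (array([ 0.6148, -0.0639,  0.0946]), [0.003200188677832843, 0.0032001886778327804])
housing back +x top (array([ 0.5375, -0.2122, -0.0028]), [0.021980511256805696, 0.021980511256805852])
cheek ends [0.5134 0.0182 0.03  ] [0.5951 0.0291 0.03  ]
cheek ends w [0.513  0.0277 0.03  ] [0.5905 0.0275 0.03  ]
```

```bash
python3 jog.py '0 0 0 0.05 -0.025 -0.02 1; 0 0 0 0.10 -0.05 -0.05 1; 0 0 0 0.14 -0.075 -0.07 1; 0 0 0 0.14 -0.075 -0.07 1; 0 0 0 0.14 -0.075 -0.07 1'
python3 - <<'E'
from h import *
o=manip.get_obs();i=manip.camera("wrist");cv2.imwrite("pics/w1.png",i)
import pickle;pickle.dump(o,open("w1.pkl","wb"))
s=[manip.camera(n) for n in("scene","side")];cv2.imwrite("pics/scene1.png",s[0]);cv2.imwrite("pics/side1.png",s[1])
E
```

```text
clock: 0.78
position: [0.5501, 0.1393, 0.3009]
ee_rot: [0.707, 0.707, -0.0, 0.0]
ft_force: [-0.2, 0.5, 0.2]
grip_width: 1.0
grasp_force: 0.0
```

View pics/w1.png

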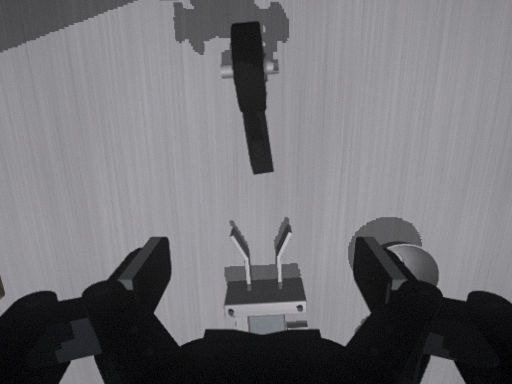

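Wheel axle ends at about (222,73) and (277,67), chock's far end at (253–273,172), cheek tips at (231,222) and (289,219), and the stop's top edge along row ~304.

Run:
```python
from h import *
import pickle
np.set_printoptions(precision=4,suppress=True)
o=pickle.load(open("w1.pkl","rb")); w=lambda u,v,z:plane("wrist",(u,v),z,o)
print("axle",w(222,73,.05),w(277,67,.05))
print("chock toe",w(253,174,.0),w(273,172,.0))
print("stop edge",w(225,306,.062),w(305,303,.062))
for p in((231,222),(289,219),(247,262),(278,258),(249,287),(280,286)):print("cheek",p,w(*p,.03))
a=cv2.imread("pics/w1.png")
g=cv2.cvtColor(a,cv2.COLOR_BGR2GRAY)
cr=lambda im,x0,y0,x1,y1,f:cv2.convertScaleAbs(cv2.resize(im[y0:y1,x0:x1],None,fx=f,fy=f,interpolation=cv2.INTER_CUBIC),alpha=1.7,beta=25)
A=cr(a,205,10,325,190,3.2);B=cr(a,205,200,325,340,3.2)
s=cv2.imread("pics/scene1.png");d=cv2.imread("pics/side1.png")
C=cr(s,255,185,360,245,3.2)
m=np.zeros((600,800,3),np.uint8);m[:A.shape[0],:A.shape[1]]=A;m[:B.shape[0],400:400+B.shape[1]]=B
cv2.imwrite("pics/m2.png",m);print(A.shape,B.shape)
```

```text
axle [0.5019 0.235  0.05  ] [0.5677 0.2416 0.05  ]
chock toe [0.5365 0.0976 0.    ] [0.5659 0.1006 0.    ]
stop edge [ 0.4959 -0.0838  0.062 ] [ 0.6116 -0.0788  0.062 ]
cheek (231, 222) [0.5051 0.0342 0.03  ]
cheek (289, 219) [0.5883 0.0387 0.03  ]
cheek (247, 262) [ 0.5271 -0.0304  0.03  ]
cheek (278, 258) [ 0.5734 -0.0238  0.03  ]
cheek (249, 287) [ 0.5296 -0.0737  0.03  ]
cheek (280, 286) [ 0.5772 -0.072   0.03  ]
(576, 384, 3) (448, 384, 3)
```

View pics/m2.png

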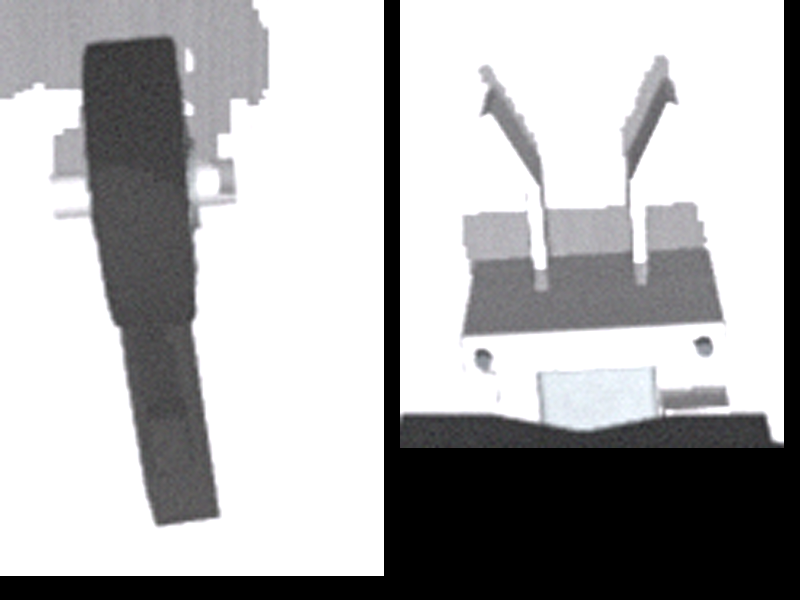

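Run:
```python
from h import *
import pickle
np.set_printoptions(precision=4,suppress=True)
o=pickle.load(open("w1.pkl","rb"))
w=lambda u,v,z,x0=205,y0=10:plane("wrist",(x0+u/3.2-.35,y0+v/3.2-.35),z,o)
def seg(n,a,b): print(n,a[:2],b[:2],"mid",((a+b)/2)[:2],"len",np.linalg.norm(b-a),"yaw",np.arctan2(b[1]-a[1],b[0]-a[0]))
seg("axle",w(52,197,.05),w(236,181,.05))
seg("chock toe",w(157,524,0),w(219,516,0))
f=lambda u,v,z:w(u-400,v,z,205,200)
seg("stop",f(463,338,.062),f(724,322,.062))
seg("flare0",f(541,190,.03),f(628,182,.03))
seg("inner at stop",f(547,268,.03),f(634,262,.03))
seg("L cheek",f(541,190,.03),f(547,268,.03));seg("R cheek",f(628,182,.03),f(634,262,.03))
seg("tips",f(483,112,.0),f(676,102,.0))
for n in ("scene","side"):
  c,M=T(n)
print("grip",plane("scene",(105+577/3.2-.5,175+100/3.2-.5),.085),plane("side",(195+101/2.6-.5,130+203/2.6-.5),.085))
print("stop scene corner", plane("scene",(105+274/3.2-.5,175+122/3.2-.5),.062),plane("side",(195+150/2.6-.5,130+98/2.6-.5),.062),plane("side",(195+248/2.6-.5,130+120/2.6-.5),.062))
```

```text
axle [0.5007 0.237 ] [0.5694 0.2425] mid [0.535  0.2398] len 0.06890261363742164 yaw 0.08005227948181351
chock toe [0.5375 0.0986] [0.566  0.1023] mid [0.5517 0.1004] len 0.028695606300206983 yaw 0.1309568633107983
stop [ 0.495  -0.0825] [ 0.6127 -0.0742] mid [ 0.5539 -0.0783] len 0.11807452196392414 yaw 0.07108685085601153
flare0 [ 0.5298 -0.0254] [ 0.5703 -0.0213] mid [ 0.55   -0.0234] len 0.04071033387835596 yaw 0.101720607424728
inner at stop [ 0.5321 -0.0673] [ 0.5736 -0.0641] mid [ 0.5529 -0.0657] len 0.04170632791310918 yaw 0.07824103791375332
L cheek [ 0.5298 -0.0254] [ 0.5321 -0.0673] mid [ 0.5309 -0.0464] len 0.04196325267344151 yaw -1.515831542447021
R cheek [ 0.5703 -0.0213] [ 0.5736 -0.0641] mid [ 0.572  -0.0427] len 0.042907669848013225 yaw -1.491843154867146
tips [0.5006 0.0002] [0.5946 0.0054] mid [0.5476 0.0028] len 0.09410195082731464 yaw 0.055547277369830866
grip [0.5399 0.1497 0.085 ] [0.5445 0.148  0.085 ]
stop scene corner [ 0.5975 -0.0769  0.062 ] [ 0.6113 -0.0734  0.062 ] [ 0.494  -0.0872  0.062 ]
```

```bash
python3 jog.py '0 0 -0.075 0.01 -0.006 0.05 1; 0 0 -0.075 0.01 -0.006 0.10 1; 0 0 -0.075 0.01 -0.006 0.15 1; 0 0 -0.075 0.01 -0.006 0.20 1; 0 0 -0.075 0.01 -0.006 0.24 1; 0 0 -0.075 0.01 -0.006 0.258 1; 0 0 -0.075 0.01 -0.006 0.258 1; 0 0 -0.075 0.01 -0.006 0.258 0; 0 0 -0.075 0.01 -0.006 0.258 0; 0 0 -0.075 0.01 -0.006 0.258 0; 0 0 -0.075 0.01 -0.006 0.258 0; 0 0 -0.075 0.01 -0.006 0.258 0; 0 0 -0.075 0.01 -0.006 0.258 0' 30
```

```text
clock: 2.55
position: [0.5444, 0.1502, 0.0439]
ee_rot: [0.68, 0.733, 0.0, 0.0]
ft_force: [-1.2, 0.2, 5.4]
grip_width: 0.184
grasp_force: 30.5
```

```bash
python3 jog.py '0 0 0 -0.01 0 0 0; 0 0 0 -0.025 0 0 0; 0 0 0 -0.04 0 0 0; 0 0 0 -0.04 0 0 0; 0 0 0 -0.04 0 -0.02 0; 0 0 0 -0.04 0.03 -0.03 0; 0 0 0 -0.04 0.07 -0.03 0; 0 0 0 -0.04 0.11 -0.03 0; 0 0 0 -0.04 0.12 -0.03 0; 0 0 0 -0.04 0.12 -0.03 0; 0 0 0 -0.04 0.12 -0.015 0; 0 0 0 -0.04 0.12 -0.002 0; 0 0 0 -0.04 0.12 0 0; 0 0 0 -0.04 0.12 0 0;0 0 0 -0.04 0.12 0 0.6;0 0 0 -0.04 0.12 0 1;0 0 0 -0.04 0.12 0 1;0 0 0 -0.04 0.12 -0.05 1;0 0 0 -0.04 0.12 -0.1 1;0 0 0 -0.04 0.12 -0.16 1'
python3 - <<'E'
from h import *
for n in("scene","side"): cv2.imwrite(f"pics/{n}2.png",manip.camera(n))
a=cv2.imread("pics/scene2.png")[165:290,90:360];b=cv2.imread("pics/side2.png")[130:280,150:340]
A=cv2.resize(a,None,fx=2.4,fy=2.4);B=cv2.resize(b,None,fx=1.9,fy=1.9)
m=np.zeros((590,800,3),np.uint8);m[:A.shape[0],:A.shape[1]]=A;m[A.shape[0]:A.shape[0]+B.shape[0],:B.shape[1]]=B
cv2.imwrite("pics/m3.png",cv2.convertScaleAbs(m,alpha=1.4,beta=10))
E
```

```text
clock: 5.05
position: [0.6661, 0.119, 0.2041]
ee_rot: [0.68, 0.733, -0.001, -0.0]
ft_force: [1.1, 0.7, -0.3]
grip_width: 1.0
grasp_force: 0.0
```

View pics/m3.png

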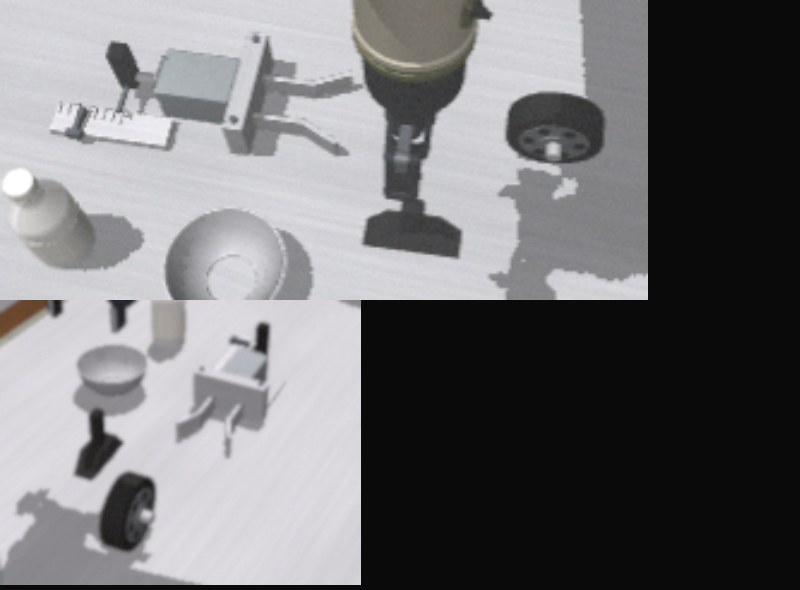

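The chock stands free at about (410,235), the wheel still stands at (555,128), and the stop's top front edge now shows from (271,40) to (248,128) in the crop.

```bash
python3 jog.py '0 0 0 0.05 -0.035 0 0.56; 0 0 0 0.09 -0.07 0 0.56; 0 0 0 0.13 -0.1 0 0.56; 0 0 0 0.177 -0.122 0 0.56; 0 0 0 0.177 -0.122 0 0.56; 0 0 0 0.177 -0.122 0 0.56; 0 0 0 0.177 -0.122 0 0.56'
python3 - <<'E'
from h import *
np.set_printoptions(precision=4,suppress=True)
sc=lambda X,Y:ray("scene",(90+X/2.4-.3,165+Y/2.4-.3)); si=lambda X,Y:ray("side",(150+X/1.9-.25,130+(Y-300)/1.9-.25))
a,b=tri(sc(271,40),si(267,388)),tri(sc(248,128),si(196,370)); print("stop",a,b,np.arctan2(b[0][1]-a[0][1],b[0][0]-a[0][0]),(a[0]+b[0])/2)
print("handle top",tri(sc(118,44),si(263,325)))
h=lambda r,z:r[0]+r[1]*(z-r[0][2])/r[1][2]
print("ptr",h(sc(121,110),.028),"mark",h(sc(75,112),.022))
print("chock grip",h(sc(412,203),.085),h(si(97,411),.085))
import pickle
o=manip.get_obs();i=manip.camera("wrist");cv2.imwrite("pics/w3.png",i);pickle.dump(o,open("w3.pkl","wb"));print(o["position"])
E
```

```text
clock: 6.02
position: [0.5326, 0.2851, 0.2031]
ee_rot: [0.681, 0.732, -0.0, 0.0]
ft_force: [0.9, -0.7, 0.6]
grip_width: 0.559
grasp_force: 0.0
stop (array([ 0.4951, -0.0789,  0.0601]), [0.0069867273705322705, 0.006986727370532303]) (array([ 0.6091, -0.0672,  0.0658]), [0.003746991369786384, 0.0037469913697864956]) 0.10203866846689155 [ 0.5521 -0.0731  0.063 ]
handle top (array([ 0.56  , -0.2174,  0.0898]), [0.0018551534087275041, 0.0018551534087274412])
ptr [ 0.6033 -0.2148  0.028 ] mark [ 0.6137 -0.2649  0.022 ]
chock grip [0.6642 0.1187 0.085 ] [0.6642 0.1175 0.085 ]
[0.5326 0.2851 0.2031]
```

View pics/w3.png

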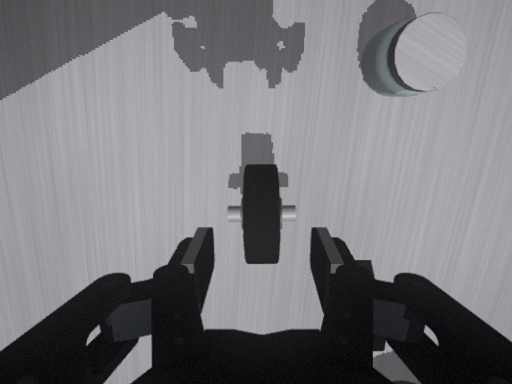

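```bash
python3 jog.py '0 0 0 0 0 0.05 0.56; 0 0 0 0 0 0.1 0.56; 0 0 0 0 0 0.14 0.56; 0 0 0 0 0 0.160 0.56; 0 0 0 0 0 0.167 0.56; 0 0 0 0 0 0.167 0.56; 0 0 0.02 -0.015 0 0.167 0.56; 0 0 0.02 -0.022 0 0.167 0.56; 0 0 0.02 -0.03 0 0.167 0.56; 0 0 0.02 -0.038 0 0.167 0.56; 0 0 0.02 -0.048 -0.001 0.167 0.56; 0 0 0.02 -0.058 -0.001 0.167 0.56; 0 0 0.02 -0.068 -0.001 0.167 0.56; 0 0 0.02 -0.078 -0.001 0.167 0.56'
python3 - <<'E'
from h import *
import pickle
o=manip.get_obs();cv2.imwrite("pics/w4.png",manip.camera("wrist"));pickle.dump(o,open("w4.pkl","wb"))
cv2.imwrite("pics/side4.png",manip.camera("side"))
w=cv2.imread("pics/w4.png");s=cv2.imread("pics/side4.png")[120:312,140:396]
m=np.zeros((384,800,3),np.uint8);m[:,:430]=cv2.resize(w,(430,384))[:,:];m[:277,430:]=cv2.resize(s,(370,277))
cv2.imwrite("pics/m4.png",m)
E
```

```text
clock: 7.82
position: [0.5367, 0.2079, 0.0363]
ee_rot: [0.687, 0.726, 0.0, 0.0]
ft_force: [-0.4, -0.7, -0.2]
grip_width: 0.565
grasp_force: 0.0
```

View pics/m4.png

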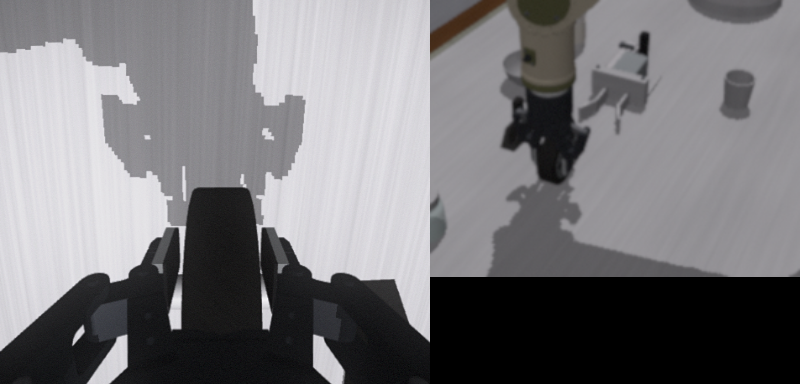

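```bash
python3 jog.py '0 0 0 -0.012 0 0 0.56; 0 0 0 -0.024 0 0 0.56; 0 0 0 -0.036 0 0 0.56; 0 0 0 -0.048 0 0 0.56; 0 0 0 -0.06 0 0 0.56; 0 0 0 -0.072 0 0 0.56; 0 0 0 -0.084 0 0 0.56; 0 0 0 -0.096 0 0 0.56; 0 0 0 -0.108 0 0 0.56; 0 0 0 -0.120 0 0 0.56; 0 0 0 -0.132 0 0 0.56; 0 0 0 -0.144 0 0 0.56'
python3 - <<'E'
from h import *
import pickle
o=manip.get_obs();cv2.imwrite("pics/w5.png",manip.camera("wrist"));pickle.dump(o,open("w5.pkl","wb"))
cv2.imwrite("pics/side5.png",manip.camera("side"));cv2.imwrite("pics/scene5.png",manip.camera("scene"))
w=cv2.imread("pics/w5.png");s=cv2.imread("pics/side5.png")[120:280,190:330]
m=np.zeros((480,800,3),np.uint8);m[:280,:374]=cv2.resize(w,(374,280));m[:480,376:796]=cv2.resize(s,(420,480));c=cv2.imread("pics/scene5.png")[160:270,90:350]
m[290:448,:373]=cv2.resize(c,(373,158))
cv2.imwrite("pics/m5.png",cv2.convertScaleAbs(m,alpha=1.4,beta=10))
E
```

```text
clock: 9.43
position: [0.5446, 0.064, 0.0363]
ee_rot: [0.687, 0.726, 0.0, 0.0]
ft_force: [-0.1, 0.3, 0.2]
grip_width: 0.561
grasp_force: 0.0
```

View pics/m5.png

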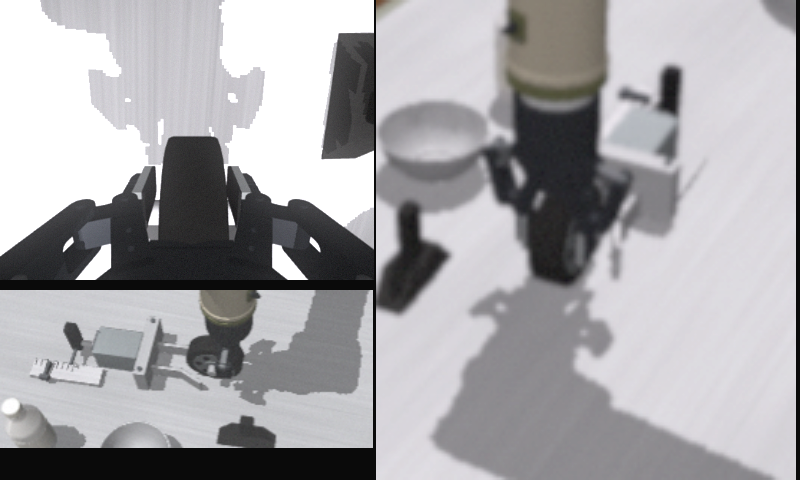

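```bash
python3 jog.py '0 0 0 -0.008 0 0 0.56; 0 0 0 -0.016 0 0 0.56; 0 0 -0.005 -0.024 0 0 0.56; 0 0 -0.01 -0.032 0 0 0.56; 0 0 -0.015 -0.04 0 0 0.56; 0 0 -0.02 -0.048 0 0 0.56; 0 0 -0.02 -0.054 0 0 0.56;  0 0 -0.02 -0.06 0 0 0.56; 0 0 -0.02 -0.065 0 0 0.56; 0 0 -0.02 -0.067 0 0 0.56; 0 0 -0.02 -0.067 0 0 0.56; 0 0 -0.02 -0.067 0 0 0.56'; python3 jog.py '0 0 0 -0.002 0 0 0.56; 0 0 0 -0.004 0 0 0.56; 0 0 0 -0.005 0 0 0.56; 0 0 0 -0.006 0 0 0.56; 0 0 0 -0.006 0 0 0.56'
```

```text
clock: 11.08
position: [0.5482, -0.0018, 0.0363]
ee_rot: [0.68, 0.733, 0.0, -0.0]
ft_force: [-0.2, -0.6, -0.8]
grip_width: 0.562
grasp_force: 0.0
clock: 11.7
position: [0.5485, -0.0072, 0.0363]
ee_rot: [0.68, 0.733, 0.0, -0.0]
ft_force: [-1.0, 4.3, 0.5]
grip_width: 0.562
grasp_force: 2.4
```

```bash
python3 jog.py '0 0 0 -0.001 0 0 0.56; 0 0 0 -0.002 0 0 0.56; 0 0 0 -0.002 0 0 0.56'; python3 jog.py '0 0 0 0.004 0 0 0.56; 0 0 0 0.012 0 0 0.56; 0 0 0 0.025 0 0 0.56; 0 0 0 0.045 0 0 0.56; 0 0 0 0.065 0 0 0.56; 0 0 0 0.085 0 -0.03 0.56;0 0 0 0.085 0 -0.08 0.56;0 0 0 0.085 0 -0.13 0.56;0 0 0 0.085 0 -0.167 1;0 0 0 0.085 0 -0.167 1;0 0 0 0.085 0 -0.167 1'
python3 - <<'E'
from h import *
import pickle
o=manip.get_obs();cv2.imwrite("pics/w6.png",manip.camera("wrist"));pickle.dump(o,open("w6.pkl","wb"))
cv2.imwrite("pics/side6.png",manip.camera("side"));cv2.imwrite("pics/scene6.png",manip.camera("scene"))
w=cv2.imread("pics/w6.png")[150:340,130:390];s=cv2.imread("pics/side6.png")[130:240,220:330];c=cv2.imread("pics/scene6.png")[165:245,100:260]
m=np.zeros((600,800,3),np.uint8);m[:304,:416]=cv2.resize(w,(416,304),interpolation=cv2.INTER_CUBIC);m[:352,430:782]=cv2.resize(s,(352,352),interpolation=cv2.INTER_CUBIC)
m[360:600,:480]=cv2.resize(c,(480,240),interpolation=cv2.INTER_CUBIC)
cv2.imwrite("pics/m6.png",cv2.convertScaleAbs(m,alpha=1.5,beta=20))
E
```

```text
clock: 12.08
position: [0.5483, -0.0075, 0.0362]
ee_rot: [0.679, 0.734, 0.001, -0.001]
ft_force: [-2.9, 9.8, 0.6]
grip_width: 0.562
grasp_force: 5.2
clock: 13.45
position: [0.542, 0.0751, 0.2026]
ee_rot: [0.68, 0.733, -0.0, -0.0]
ft_force: [0.2, 0.6, 0.2]
grip_width: 1.004
grasp_force: 0.0
```

View pics/m6.png

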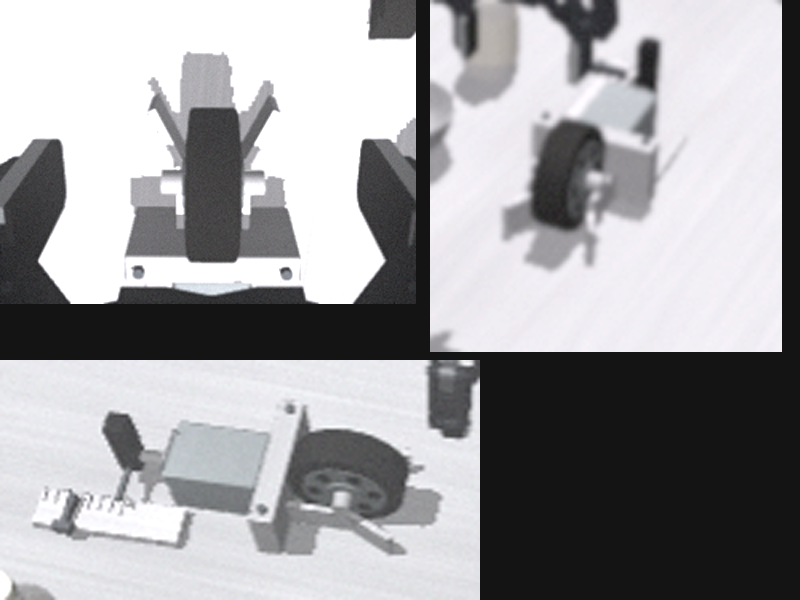

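The wheel stands against the stop, centred: in the wrist crop the hub line u≈213 matches the stop's screw-hole midpoint u≈212.5, and the stop edge runs level. Next I fetch the chock.

```bash
python3 jog.py '0 0 0 0.015 0.05 0 1; 0 0 0 0.03 0.1 0 1; 0 0 0 0.0345 0.127 0.03 1; 0 0 0 0.0345 0.127 0.08 1; 0 0 0 0.0345 0.127 0.13 1; 0 0 0 0.0345 0.127 0.159 1; 0 0 0 0.0345 0.127 0.159 1; 0 0 0 0.0345 0.127 0.159 0; 0 0 0 0.0345 0.127 0.159 0; 0 0 0 0.0345 0.127 0.159 0; 0 0 0 0.0345 0.127 0.159 0; 0 0 0 0.0345 0.127 0.159 0; 0 0 0 0.0345 0.127 0.159 0' 30
```

```text
clock: 15.22
position: [0.6669, 0.1187, 0.045]
ee_rot: [0.68, 0.733, 0.0, 0.0]
ft_force: [-1.9, -0.2, 6.3]
grip_width: 0.185
grasp_force: 36.7
```

```bash
python3 jog.py '0 0 0 0 0 -0.02 0; 0 0 0 0 -0.02 -0.03 0; 0 0 0 0 -0.05 -0.03 0; 0 0 0 0 -0.08 -0.03 0; 0 0 0 0 -0.11 -0.03 0; 0 0 0 0 -0.126 -0.03 0; 0 0 0 0 -0.126 -0.03 0; 0 0 0 -0.01 -0.126 -0.03 0; 0 0 0 -0.0245 -0.126 -0.03 0; 0 0 0 -0.0245 -0.126 -0.03 0; 0 0 0 -0.0245 -0.126 -0.015 0; 0 0 0 -0.0245 -0.126 -0.004 0; 0 0 0 -0.0245 -0.126 0 0; 0 0 0 -0.0245 -0.126 0 0'; python3 jog.py '0 0 0 -0.01 0 0 0; 0 0 0 -0.02 0 0 0; 0 0 0 -0.026 0 0 0; 0 0 0 -0.03 0 0 0; 0 0 0 -0.032 0 0 0;  0 0 0 -0.032 0 0 0'
```

```text
clock: 16.98
position: [0.5421, 0.0851, 0.0449]
ee_rot: [0.68, 0.733, -0.001, -0.0]
ft_force: [-8.1, -1.9, 15.8]
grip_width: 0.179
grasp_force: 38.4
clock: 17.73
position: [0.546, 0.0547, 0.0449]
ee_rot: [0.68, 0.734, 0.001, 0.0]
ft_force: [-0.2, 3.9, 6.8]
grip_width: 0.184
grasp_force: 37.1
```

```bash
for i in 1 2; do python3 jog.py '0 0 0 -0.001 0 0 0; 0 0 0 -0.002 0 0 0; 0 0 0 -0.002 0 0 0' | grep -E 'pos|ft'; done
```

```text
position: [0.5461, 0.053, 0.0449]
ft_force: [-1.0, 4.4, 5.3]
position: [0.5463, 0.0511, 0.0449]
ft_force: [-0.5, 5.3, 6.2]
```

```bash
for i in 1 2; do python3 jog.py '0 0 0 -0.001 0 0 0; 0 0 0 -0.002 0 0 0; 0 0 0 -0.002 0 0 0' | grep -E 'pos|ft'; done
```

```text
position: [0.5464, 0.0491, 0.0449]
ft_force: [0.4, 5.0, 6.0]
position: [0.5465, 0.0481, 0.045]
ft_force: [-1.1, 8.1, 7.7]
```

```bash
python3 jog.py '0 0 0 0.0005 0 0 0; 0 0 0 0.0005 0 0 0.3; 0 0 0 0.0005 0 0 1; 0 0 0 0.0005 0 0 1; 0 0 0 0.0005 0 0 1; 0 0 0 0.0005 0 0 1; 0 0 0 0 0 -0.04 1; 0 0 0 0 0 -0.09 1; 0 0 0 0 0 -0.14 1; 0 0 0 0.05 0 -0.16 1; 0 0 0 0.05 0 -0.16 1;0 0 0 0.05 0 -0.16 1'
python3 - <<'E'
from h import *
import pickle
o=manip.get_obs();cv2.imwrite("pics/w7.png",manip.camera("wrist"));pickle.dump(o,open("w7.pkl","wb"))
cv2.imwrite("pics/side7.png",manip.camera("side"));cv2.imwrite("pics/scene7.png",manip.camera("scene"))
w=cv2.imread("pics/w7.png")[60:345,150:380];s=cv2.imread("pics/side7.png")[130:240,220:330];c=cv2.imread("pics/scene7.png")[165:245,100:260]
m=np.zeros((600,800,3),np.uint8);m[:342,:276]=cv2.resize(w,(276,342),interpolation=cv2.INTER_CUBIC);m[:342,280:622]=cv2.resize(s,(342,342),interpolation=cv2.INTER_CUBIC)
m[345:600,:510]=cv2.resize(c,(510,255),interpolation=cv2.INTER_CUBIC)
cv2.imwrite("pics/m7.png",cv2.convertScaleAbs(m,alpha=1.6,beta=30))
E
```

```text
clock: 20.72
position: [0.5418, 0.0945, 0.204]
ee_rot: [0.68, 0.733, -0.0, 0.0]
ft_force: [-0.5, -0.4, -0.2]
grip_width: 1.003
grasp_force: 0.0
```

View pics/m7.png

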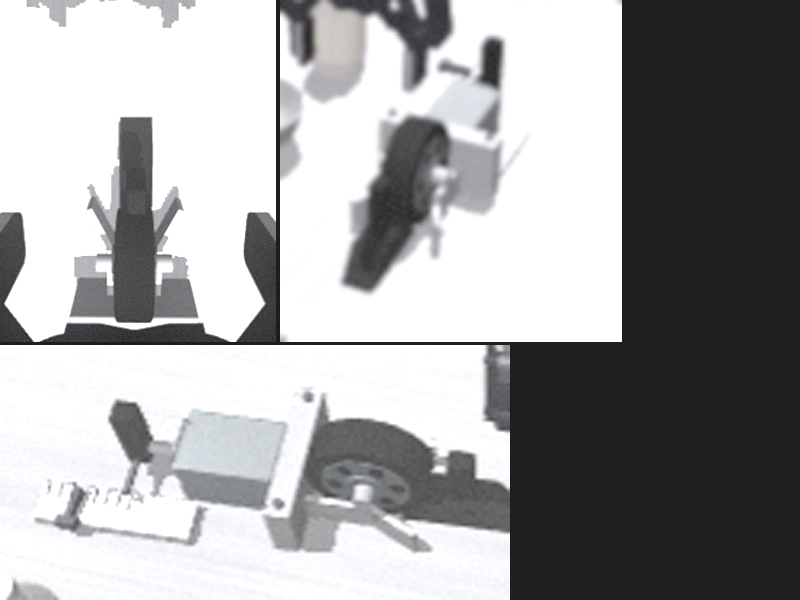

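The chock is snug behind the wheel and in line with the lane: in the wrist crop both sit on u≈136, and the toe touches the tyre. Next I go above the gauge.

```bash
python3 jog.py '0 0 0 -0.05 0.006 0 1; 0 0 0 -0.1 0.011 0 1; 0 0 0 -0.15 0.017 0 1; 0 0 0 -0.2 0.022 0 1; 0 0 0 -0.25 0.027 0 1; 0 0 0 -0.3 0.032 0 1; 0 0 0 -0.35 0.037 0 1; 0 0 0 -0.371 0.039 0 1; 0 0 0 -0.371 0.039 0 1; 0 0 0 -0.371 0.039 0 1'
python3 - <<'E'
from h import *
import pickle
np.set_printoptions(precision=4,suppress=True)
o=manip.get_obs();i=manip.camera("wrist");cv2.imwrite("pics/w8.png",i);pickle.dump(o,open("w8.pkl","wb"))
print("sanit base",plane("scene",(90+68/2.4,165+262/2.4),0.0))
# predicted pixel of things in wrist
c,M=T("wrist",o)
def px(P):
    q=np.linalg.inv(M)@np.append(P,1); x,y=q[0]/-q[2],-q[1]/-q[2]; k=1+c["k1"]*(x*x+y*y); return np.array([c["fx"]*x*k+c["cx"],c["fy"]*y*k+c["cy"]])
O=np.array([.55,-.026]);t=.075
Wd=lambda x,y,z:np.array([O[0]+x*np.cos(t)-y*np.sin(t),O[1]+x*np.sin(t)+y*np.cos(t),z])
for n,p in dict(handle=(0,-.195,.088),ptr=(.045,-.195,.028),m28=(.045,-.223,.022),m52=(.045,-.247,.022),bar0=(.033,-.14,.012),bar1=(.067,-.27,.012)).items(): print(n,px(Wd(*p)))
g=cv2.cvtColor(i,cv2.COLOR_BGR2GRAY)
sub=g[60:290:3,225:360:3]
for k,r in enumerate(sub): print(60+3*k,''.join(" .:-=+*#%@"[9-int(v)*10//256] for v in r))
E
```

```text
clock: 22.12
position: [0.6089, -0.2705, 0.2041]
ee_rot: [0.68, 0.734, 0.0, -0.0]
ft_force: [-0.4, -0.1, 0.3]
grip_width: 0.997
grasp_force: 0.0
sanit base [ 0.7685 -0.2149  0.    ]
handle [213.2368 116.7672]
ptr [267.109  112.8451]
m28 [266.8738 139.9557]
m52 [266.7572 162.478 ]
bar0 [255.2025  56.1079]
bar1 [286.2001 180.833 ]
60 ########*=*++*++++*+**********===============
63 ########*===*+**+++******=****===============
66 ########*+----+*+*+++****=**=================
69 %%%%%%%%*=------+===*****====================
72 %%%%%%%%==-:-:--:---=****====================
75 %%%%%%====---:-------****====================
78 *=========---:--:----***=====================
81 *+========-:-:-::----**======================
84 #+========-:-:-:::---========================
87 #*========-:-:-::---:========================
90 #*========--:::::--:-========================
93 #*========-:::-::--::========================
96 #*========-:::-::-:-:========================
99 **********-::::::---:========================
102 #*********-:::-::--::========================
105 %%++*=====*++::::-:::========
[... 2366 characters left out ...]

249 =====================-==-==---=-=-========-+%
252 ===================-=--=-==-===-=-=-=-=====*%
255 ===================-=-=====-===-=-=-=-=====#%
258 ==================-=-===-========-=-=-=====#%
261 ====================--====-==========-=====%%
264 ====================-=====================-%%
267 ====================-=========-=-===-=====-@@
270 ===============-====-=====-===-=-=-=--====-@@
273 ====================-=========-=-=-=-=====-%%
276 ================================-=========-%%
279 ====================-===========-=========-*%
282 ====================-=======================%
285 ===================================-=====-==#
288 ===================================--========
```

Run:
```python
from h import *
import pickle
np.set_printoptions(precision=4,suppress=True,linewidth=180)
o=pickle.load(open("w8.pkl","rb"));g=cv2.cvtColor(cv2.imread("pics/w8.png"),cv2.COLOR_BGR2GRAY)
print("cols 243-258 rows108-121",g[108:122,243:258].mean(1).round(),"\n u254-272",g[108:122,258:270].mean(1).round())
print("clip rows 144-164\n",np.c_[np.arange(144,164),g[144:164,256:296:3]])
t=.075;d=np.array([-np.sin(t),np.cos(t)])
P=lambda u,v,z:plane("wrist",(u,v),z,o)[:2]
for n,z,v in(("ptr",.028,114.5),("mark",.022,151),("mark",.022,152),("mark",.022,153),("mark",.022,155)): print(n,v,P(266,v,z),(P(266,v,z)-[.55,-.026])@d)
```

```text
cols 243-258 rows108-121 [119. 129. 147. 148. 105.  75.  76.  75.  79. 118. 147. 152. 152. 152.] 
 u254-272 [162. 162. 170. 180. 154. 102.  90. 120. 134. 153. 178. 185. 185. 187.]
clip rows 144-164
 [[144 188 187 193 175 189 190 182 186 190 188  80 133 146 149]
 [145 185 188 195 186 189 190 184 188 188 186  85 131 149 152]
 [146 184 188 191 184 194 191 187 191 190 187  81 133 146 150]
 [147 187 134 141 134 187 190 181 187 190 188  64  94 133 149]
 [148 188 105 107 104 138 137 132 132 176 188  47  56 101 151]
 [149 192 103 106 101 107 103  97 103 123 132  73  73 101 151]
 [150 184 104 107 100 104 102 100 102 102 102  81  87 107 150]
 [151 106  55  67  72 102 103  98 103 102 103  82  82 109 149]
 [152 132  55  39  47  69  71  68  66  76  72  82  83 108 153]
 [153 181  77  45  48  43  45  47  47  51  50  86  82 108 151]
 [154 191  96  78  77  71  76  73  71  77  76 102  85 117 150]
 [155 188 130  84  83  86  85  84  85  84  85 116  80 122 151]
 [156 192 132  82  82  82  83  82  82  84  80 106  83 123 152]
 [157 190 133  82  84  86  88  86  82  81  82  98  83 121 150]
 [158 194 153 128 128 132 126 104 106 108 109  94  79 122 149]
 [159 184 180 179 178 177 179 174 176 179 174  85  85 125 150]
 [160 120 118 120 118 122 189 187 192 191 171  82  80 132 151]
 [161 133 138 117 106 108 193 187 192 191 167  81  82 135 153]
 [162 178 185 178 175 179 187 186 192 189 182  83  83 136 153]
 [163 190 191 197 192 194 192 185 192 193 191  88  88 136 156]]
ptr 114.5 [ 0.6085 -0.2188] -0.19662500157582705
mark 151 [ 0.6116 -0.2567] -0.23465123990576842
mark 152 [ 0.6117 -0.2577] -0.23571723541309594
mark 153 [ 0.6118 -0.2588] -0.23678510451007914
mark 155 [ 0.6119 -0.2609] -0.23892649012637693
```

```bash
python3 jog.py '0 0 0 0 -0.04 0 1; 0 0 0 0.02 -0.04 0 1; 0 0 0 0.02 -0.04 0 1; 0 0 0 0.02 -0.04 0 1'
python3 - <<'E'
from h import *
import pickle
o=manip.get_obs();i=manip.camera("wrist");cv2.imwrite("pics/w9.png",i);pickle.dump(o,open("w9.pkl","wb"))
g=cv2.cvtColor(i,cv2.COLOR_BGR2GRAY)
for k in range(80,250,3): print(k,''.join(" .:-=+*#%@"[9-int(v)*10//256] for v in g[k,215:345:2]))
E
```

```text
clock: 22.68
position: [0.5679, -0.2547, 0.2045]
ee_rot: [0.679, 0.734, 0.0, 0.0]
ft_force: [-0.0, -0.3, -0.2]
grip_width: 0.999
grasp_force: 0.0
80 =====-=+##############++################+++-:---:-------=========
83 =======+*++*****++++++++++*############*--------:-------=========
86 =====--+*+++*++++++++++++++++*#########*--------:------==========
89 ======-=***++++++++++++++++++++++*+++*#=--------:------==========
92 ====----==++######################**+=*---------:------==========
95 -===-==-====+++**#***++++***+++***====*--:-----:-------==========
98 ====----=======+*****+=-=+============*--:-:---:-------==========
101 -===-----======+****#+=-=+============*----::--::------==========
104 ====--=-=======+****##****+===========#----:---::------==========
107 =++=-=--=======+****#****#+===========#---::---:-------==========
110 ================+***##***#+===========#-:--:---::------==========
113 ================+***##****============#::-::--:::------==========
116 ================+***#****#*=*****+++++#::::::-::---:---==========
119 =================***##***#************#:::-:--:
[... 2328 characters left out ...]

221 -=============--========================================--======-
224 -=-=====================================================--======-
227 ---===========-================================================--
230 ==-=====-=====-=======================================--===-===-=
233 -=-===========-=================================================-
236 -=-=====-=====-=======================================---======-=
239 =======================================================--======-=
242 ==--====-=====-============================================-==--=
245 =======================================================-=========
248 -=============-=====================================--=========-=
```

Run:
```python
from h import *
import pickle
np.set_printoptions(precision=4,suppress=True,linewidth=180)
o=pickle.load(open("w9.pkl","rb"));g=cv2.cvtColor(cv2.imread("pics/w9.png"),cv2.COLOR_BGR2GRAY)
print("handle rows\n",np.c_[np.arange(118,158),g[118:158,254:266].mean(1).round()].T.astype(int))
print("cols at 140\n",np.c_[np.arange(242,282),g[138:146,242:282].mean(0).round()].T.astype(int))
print("ptr\n",np.c_[np.arange(126,140),g[126:140,275:287].mean(1),g[126:140,290:300].mean(1)].round().astype(int).T)
print("clip\n",np.c_[np.arange(160,180),g[160:180,298:318].mean(1)].round().astype(int).T)
t=.075;d=np.array([-np.sin(t),np.cos(t)])
for n,u,z in(("handle",260,.088),("ptr",290,.028),("mark",306,.022)):
  for v in ((128,138.5,140,152) if n=="handle" else (131,132,133,134,135) if n=="ptr" else (171,172,173,174)):
    p=plane("wrist",(u,v),z,o)[:2]-[.55,-.026]; print(n,v,"xt",p@[np.cos(t),np.sin(t)],"yt",p@d)
q=o["position"][:2]-[.55,-.026];print("tcp",q@[np.cos(t),np.sin(t)],q@d)
```

```text
handle rows
 [[118 119 120 121 122 123 124 125 126 127 128 129 130 131 132 133 134 135 136 137 138 139 140 141 142 143 144 145 146 147 148 149 150 151 152 153 154 155 156 157]
 [ 80  80  79  78  80  77  48  28  27  27  26  28  30  32  34  35  36  35  37  37  38  37  38  38  38  37  38  40  40  40  39  41  38  36  63 129 143 143 142 143]]
cols at 140
 [[242 243 244 245 246 247 248 249 250 251 252 253 254 255 256 257 258 259 260 261 262 263 264 265 266 267 268 269 270 271 272 273 274 275 276 277 278 279 280 281]
 [146 145 146 145 144 121  66  34  33  35  37  37  38  38  37  37  37  38  38  37  39  39  38  40  39  40  39  36  34  66 124 141 142 141 141 144 147 146 146 144]]
ptr
 [[126 127 128 129 130 131 132 133 134 135 136 137 138 139]
 [143 145 145 143 109  80  76  76  76  82 130 145 144 144]
 [ 99 103 138 160 141  94  73  75  75  82 134 164 170 170]]
clip
 [[160 161 162 163 164 165 166 167 168 169 170 171 172 173 174 175 176 177 178 179]
 [178 185 186 186 165 120 100  98  90  55  42  69  81  82  83 116 162 160 181 188]]
handle 128 xt -0.0013205296347602597 yt -0.18541604777692686
handle 138.5 xt -0.0013267266925387764 yt -0.1940771796325283
handle 140 xt -0.0013276283858566667 yt -0.19532725493306202
handle 152 xt -0.0013349931148776755 yt -0.20544607875601642
ptr 131 xt 0.028941727219364808 yt -0.19444408196556626
ptr 132 xt 0.02896747904435513 yt -0.19545654765365872
ptr 133 xt 0.0289932901764496 yt -0.19647073920688612
ptr 134 xt 0.029019160804619828 yt -0.1974866626832775
ptr 135 xt 0.02904509111875532 yt -0.1985043241663402
mark 171 xt 0.04781617914648929 yt -0.23777882654414398
mark 172 xt 0.04786082914496715 yt -0.2388860400066066
mark 173 xt 0.04790558628908714 yt -0.23999528174318696
mark 174 xt 0.04795045094333463 yt -0.2411065591079194
tcp 0.00076127133599 -0.22938755873078523
```

```bash
python3 jog.py '0 0 0 0.034 -0.002 0.03 1; 0 0 0 0.034 -0.002 0.06 1; 0 0 0 0.034 -0.002 0.1 1; 0 0 0 0.034 -0.002 0.14 1; 0 0 0 0.034 -0.002 0.1575 1; 0 0 0 0.034 -0.002 0.1575 1; 0 0 0 0.034 -0.002 0.1575 0; 0 0 0 0.034 -0.002 0.1575 0; 0 0 0 0.034 -0.002 0.1575 0; 0 0 0 0.034 -0.002 0.1575 0; 0 0 0 0.034 -0.002 0.1575 0; 0 0 0 0.034 -0.002 0.1575 0' 60; python3 jog.py '0 0 0 -0.005 0 0 0; 0 0 0 -0.010 0 0 0; 0 0 0 -0.015 0 0 0; 0 0 0 -0.02 0 0 0; 0 0 0 -0.025 0 0 0; 0 0 0 -0.03 0 0 0; 0 0 0 -0.035 0 0 0; 0 0 0 -0.04 0 0 0; 0 0 0 -0.0434 0 0 0; 0 0 0 -0.0434 0 0 0'
python3 - <<'E'
from h import *
for n in("scene","side","wrist"): cv2.imwrite(f"pics/{n}10.png",manip.camera(n))
g=cv2.cvtColor(cv2.imread("pics/scene10.png"),cv2.COLOR_BGR2GRAY)
G=cv2.resize(g[195:235,100:170],None,fx=1.6,fy=.9)
for r in G: print(''.join(" .:-=+*#%@"[9-int(v)*10//256] for v in r))
E
```

```text
clock: 24.22
position: [0.5636, -0.2216, 0.0476]
ee_rot: [0.68, 0.733, 0.001, 0.001]
ft_force: [2.1, -0.2, 5.5]
grip_width: 0.226
grasp_force: 60.7
clock: 25.48
position: [0.5662, -0.2626, 0.0476]
ee_rot: [0.68, 0.733, 0.001, -0.001]
ft_force: [-4.5, 10.6, 14.0]
grip_width: 0.225
grasp_force: 61.7
==============+++***#####%%%%%%%%%%%%%%%%%%###%%%%#****************************######***#######################*
=============================++*#%%%%%%%%%%###%%%%%#***********************************########*################
==================================+++**#%%%%%%%%%%%%#**#*******************************#########################
=======================================+*#%%%%%%%%%%#**********************************#########################
========================================+*###%#*###***********************************######**##################
=========================================+###*+=++++*********************************###########################
========================================+*###+=====+*****************************************##******+***#*#####
==========
[... 2566 characters left out ...]
++++***+==============
================================================================================================================
================================================================================================================
================================================================================================================
================================================================================================================
================================================================================================================
================================================================================================================
```

```bash
python3 jog.py '0 0 0 -0.002 0 0 0; 0 0 0 -0.002 0 0 0; 0 0 0 -0.002 0 0 0; 0 0 0 -0.002 0 0 0; 0 0 0 -0.002 0 0 0; 0 0 0 -0.002 0 0 0; 0 0 0 -0.002 0 0 0; 0 0 0 -0.002 0 0 0; 0 0 0 -0.002 0 0 0'
python3 - <<'E'
from h import *
# stereo check: dark pointer/clip profile along the scale direction in scene and side pictures
np.set_printoptions(linewidth=200)
t=.075;O=np.array([.55,-.026])
def px(n,P):
    c,M=T(n);q=np.linalg.inv(M)@np.append(P,1);x,y=q[0]/-q[2],q[1]/q[2];k=1+c["k1"]*(x*x+y*y);return c["fx"]*x*k+c["cx"],c["fy"]*y*k+c["cy"]
W=lambda x,y,z:np.array([O[0]+x*np.cos(t)-y*np.sin(t),O[1]+x*np.sin(t)+y*np.cos(t),z])
ys=np.arange(-.262,-.185,.003)
for k in(7,10,11):
  if k==11: cv2.imwrite("pics/scene11.png",manip.camera("scene"))
  g=cv2.cvtColor(cv2.imread(f"pics/scene{k}.png"),cv2.COLOR_BGR2GRAY)
  for x,z in((.03,.028),(.055,.022)):
    m=np.array([px("scene",W(x,y,z)) for y in ys],np.float32)
    print(k,x,cv2.remap(g,m[:,:1],m[:,1:],cv2.INTER_LINEAR).ravel())
print((ys*1000).astype(int))
E
```

```text
clock: 26.75
position: [0.5663, -0.2642, 0.0476]
ee_rot: [0.68, 0.734, 0.001, -0.001]
ft_force: [-5.5, 10.0, 14.3]
grip_width: 0.224
grasp_force: 61.7
7 0.03 [142 140 139 139 139 138 138 137 138 138 137 138 137 136 135 137 136 136 137 137 137 113  83  60 126 135]
7 0.055 [155 155 154 154 155 154 154 119  82  51  52  95 125 155 154 154 154 155 155 157 156 155 155 154 155 155]
10 0.03 [139 137 139 139 139 139 139 136  87  70  93 136 138 136 137 136  94  88 111  88  85  94  90  86  85  85]
10 0.055 [152 154 155 153 155 155 152 119  80  47  51  95 123 154 153 153 155 154 155 155 154 155 155 125  99  97]
11 0.03 [141 139 138 139 139 139 137 120  72  74 126 137 136 136 137 112  88  90 112  89  85  93  90  86  84  84]
11 0.055 [153 155 157 153 155 155 153 119  80  48  52  94 124 155 156 154 154 155 154 155 156 155 131 101  96  96]
[-262 -259 -256 -253 -250 -247 -244 -241 -238 -235 -231 -228 -225 -222 -219 -216 -213 -210 -207 -204 -201 -198 -195 -192 -189 -186]
```

```bash
python3 jog.py '0 0 0 -0.001 0 0 0; 0 0 0 -0.001 0 0 0; 0 0 0 -0.001 0 0 0; 0 0 0 -0.001 0 0 0; 0 0 0 -0.001 0 0 0; 0 0 0 -0.001 0 0 0; 0 0 0 -0.001 0 0 0; 0 0 0 -0.001 0 0 0; 0 0 0 -0.001 0 0 0; 0 0 0 -0.001 0 0 0'; python3 jog.py '0 0 0 0.004 0 0 0; 0 0 0 0.008 0 0 0; 0 0 0 0.012 0 0 0; 0 0 0 0.016 0 0 0; 0 0 0 0.02 0 0 0; 0 0 0 0.024 0 0 0; 0 0 0 0.028 0 0 0; 0 0 0 0.032 0 0 0; 0 0 0 0.036 0 0 0; 0 0 0 0.04 0 0 0; 0 0 0 0.043 0 0 0; 0 0 0 0.045 0 0 0; 0 0 0 0.0464 0 0 0; 0 0 0 0.0464 0 0 0; 0 0 0 0.0464 0 0 0; 0 0 0 0.0464 0 0 0'
```

```text
clock: 28.05
position: [0.5664, -0.2651, 0.0476]
ee_rot: [0.68, 0.734, 0.001, -0.001]
ft_force: [-4.6, 11.3, 13.8]
grip_width: 0.223
grasp_force: 61.7
clock: 30.05
position: [0.5635, -0.2216, 0.0476]
ee_rot: [0.68, 0.733, 0.001, 0.001]
ft_force: [2.1, -0.0, 6.1]
grip_width: 0.226
grasp_force: 60.6
```

```bash
python3 jog.py '0 0 0 0 0 0 0.3; 0 0 0 0 0 0 0.6; 0 0 0 0 0 0 1; 0 0 0 0 0 0 1; 0 0 0 0 0 0 1; 0 0 0 0 0 -0.04 1; 0 0 0 0 0 -0.09 1; 0 0 0 0 0 -0.14 1; 0 0 0 -0.034 0.002 -0.1575 1; 0 0 0 -0.034 0.002 -0.1575 1; 0 0 0 -0.034 0.002 -0.1575 1;0 0 0 -0.034 0.002 -0.1575 1'
python3 - <<'E'
from h import *
g=lambda p:cv2.cvtColor(p,cv2.COLOR_BGR2GRAY).astype(int)
w=g(manip.camera("wrist"));a=g(cv2.imread("pics/w9.png"));print("ptr rows",w[126:140,275:287].mean(1).round(),"handle",w[120:158,254:266].mean(1).round())
for n in("side","scene"):
  d=abs(g(manip.camera(n))-g(cv2.imread(f"pics/{n}7.png")))
  r=d[150:240,215:330] if n=="side" else d[175:240,115:285]
  print(n,"changed px near tester/wheel/chock",(r>35).sum(),np.argwhere(r>35)[:5].tolist())
print(manip.get_obs()["clock"])
E
```

```text
clock: 31.55
position: [0.567, -0.2542, 0.2034]
ee_rot: [0.68, 0.734, -0.0, -0.001]
ft_force: [-1.1, -0.2, 0.3]
grip_width: 1.0
grasp_force: 0.0
ptr rows [143. 143. 144. 144. 143. 107.  80.  76.  75.  76.  84. 130. 145. 145.] handle [ 80.  80.  81.  80.  74.  46.  28.  26.  28.  28.  29.  29.  33.  34.
  36.  36.  36.  36.  37.  37.  37.  36.  38.  38.  38.  39.  39.  40.
  40.  39.  42.  38.  34.  56. 127. 143. 144. 143.]
side changed px near tester/wheel/chock 2138 [[0, 11], [0, 12], [0, 13], [0, 45], [0, 46]]
scene changed px near tester/wheel/chock 1959 [[0, 103], [0, 104], [0, 105], [0, 106], [0, 107]]
31.7
```

Run:
```python
from h import *
d=cv2.cvtColor(cv2.absdiff(manip.camera("side"),cv2.imread("pics/side7.png")),cv2.COLOR_BGR2GRAY)[165:226,238:278]
m=d>35;print(m.sum())
for r in m[::2]: print(''.join("#" if v else "." for v in r))
```

```text
309
..................................######
................................########
..................................######
....................................####
.....................................###
........................................
........................................
........................................
........................................
........................................
................................####....
........................................
........................................
................................###.....
........................................
........................................
...............................###..####
...............................###..####
................................########
..................................######
...................................#####
............................##....######
..........................####....######
.........................#####...#######
........................################
..........................##############
.............................###########
...............................#########
.................................#######
.....................................###
........................................
```

Only the moved arm and its shadow differ from the earlier picture. The wheel and chock outlines are unchanged, so I hand in.

```bash
python3 -c "
from workcell import manip
print(manip.hand_in())"
```

```text
the job is handed in; nothing more can be done
None
```

Handed in at about 32 s, result not shown: the wheel stood against the stop with the chock snug behind it, the gauge was held about 2 s within a measured 3 mm of the marker and eased home; I viewed 11 pictures, one over the limit of 10.

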